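# Clamp the preserve pot's lid down

### The job

Bring the closed amber preserve pot to the clamp, slide it upright into the V fence and press it home against both bars with about 8 N, then let go of it. Then push the clamp's handle down past its over-centre point and press it onto its stop with about 18 N for a moment, so that it stays locked with the rubber-tipped spindle holding the lid down. Feel your way, never pushing pot or handle with as much as 30 N, and leave everything else on the flap where it is.

Things in the scene. Friction and masses are not known exactly. Their poses are not given: they have to be found in the camera images.
- pot_centre (a point): The preserve pot: a loose, closed, round amber glass pot, 60 mm in diameter, 66 mm tall with its flat steel lid (lid 57 mm in diameter, from 53 to 66 mm up), 0.18 to 0.36 kg. The point is its centre, 33 mm above its underside. It slides on the flap.
- pot: The same pot; origin at the centre of its underside, z up its axis.
- fence: The V fence: two low aluminium bars (38 mm long, 8 mm thick, 20 mm high) fixed on the flap at a right angle. The origin is NOT on the bars: it lies on the flap, at the centre of the spot where the pot stands when it touches both bars. The V opens to its +x and closes to its -x, so the pot goes home moving along its -x. Bars lie at its x from -47 to -14 mm, up to 34 mm to either side (y).
- clamp: Steel hold-down toggle clamp screwed to the flap, with handle, arm and spindle. Origin on the flap under its bracket (105 x 60 mm base, 102 mm high), z up; +x points to the V fence, whose origin lies 120 mm along +x with the same axes. It works in its x-z plane: the handle turns at x -40, z 60 mm and reaches to -x; the arm turns at x 10, z 90 mm and reaches to +x when down.
- clamp_handle (a joint): Handle angle, rad: 0 open (raised 1.128 above level), growing as it is pushed down and away from the bracket to 1.128 = level, rigid on its stop. Open, it stays (2 to 3 N at the grip moves it). The spindle meets the pot's lid at about 0.79; the push then rises to about 7 N and falls; past over-centre (1.04) it snaps to the stop itself from about 1.08. Well short of 1.04 it springs back.
- handle_grip (a point): A point on the axis of the handle's straight, round black grip (20 mm in diameter), 110 mm from the handle's turning axis; the grip reaches from 50 mm to 136 mm from that axis. It moves on a circle in the clamp's x-z plane; on the stop it is at x -150, z 60 mm of the clamp.
- spindle: The spindle at the free end of the clamp's arm: steel rod with a round rubber tip, 20 mm in diameter, sprung; it presses on the middle of the lid when down. Origin on the arm's axis 110 mm from its turning axis, 36 mm from the end of the tip. With the handle open the arm stands nearly upright, to 205 mm, and the spindle juts out to about x = 70 mm of the clamp at 190 mm height.
- ramekin: Bystander: white ceramic ramekin, 76 mm in diameter, 42 mm tall; origin under its centre. Stands near the pot.
- egg_cup: Bystander: dark silicone egg cup, 51 mm in diameter, 62 mm tall; origin under its centre. Stands near the pot.
- teaspoon: Bystander: steel teaspoon, 135 mm long, lying on the flap on the far side of the clamp and the pot.

How it is judged:
On the way, in this order (a step that is already met when the one before it is completed fails the run):
1. the pot, upright on the flap, is pressed home against the V fence (horizontal distance between pot_centre and fence below 0.003 m and height (world z) of pot below 0.003 m and contact force between pot and fence above 2.5 N and contact force between the fingers and pot above 2.5 N and value of joint clamp_handle below 0.7 rad), for 0.2 s.
2. the pot is let go and stands upright, home in the V fence, with the clamp still open (horizontal distance between pot_centre and fence below 0.003 m and height (world z) of pot below 0.003 m and angle between pot's own z axis and vertical below 0.05 rad and contact force between the fingers and pot below 0.1 N and value of joint clamp_handle below 0.7 rad), for 0.2 s.
3. the handle, past over-centre, is pressed onto its stop with more than 10 N, and the spindle presses on the lid (value of joint clamp_handle above 1.108 rad and contact force between the fingers and clamp above 10 N and contact force between spindle and pot above 12 N), for 0.2 s.
At the end, for the whole second after the job is handed in: The pot stands upright on the flap, its centre within 4 mm of its home in the V fence and at rest; the handle is within 0.02 rad of its stop (above 1.108 rad) and the spindle presses on the pot's lid with more than 12 N, with nothing held (value of joint clamp_handle above 1.108 rad and contact force between spindle and pot above 12 N and horizontal distance between pot_centre and fence below 0.004 m and height (world z) of pot below 0.003 m and angle between pot's own z axis and vertical below 0.05 rad and linear speed of pot below 0.02 m/s); the robot touches nothing.
It fails at once if the robot pushes the clamp, handle included, with more than 30 N (contact force between any of the fingers, the arm and clamp above 30 N).
It fails at once if the pot is driven against the fence with more than 30 N (contact force between pot and fence above 30 N).
It fails at once if the pot is tipped by more than 0.35 rad (angle between pot's own z axis and vertical above 0.35 rad).
It fails at once if a bystander is moved by more than 20 mm (distance of any of ramekin, egg_cup, teaspoon from where it was at the start of the episode above 0.02 m).
It also fails if it takes over 72 s, if anything falls off the work surface, if the arm or the gripper's body presses on something with over 40 N, if the wrist force passes 120 N, or if a joint passes its speed limit or range.

### The arm

A 7-joint arm with a two-finger parallel gripper is mounted at the origin on the work surface. World frame = base frame: x ahead of the robot, y to its left, z up, the work surface at z = 0. Lengths are in m, angles in rad, forces in N, time in s.
With the tool pointing down it reaches from about 0.425 to 0.875 m from the base axis. Payload 4.7 kg.
Tool frame: the origin (TCP) lies on the centre line of the jaws, within the pads' length; the fingertips stand 25 mm ahead of it and the grasp point (between the pads) lies 6 mm ahead of it; z points along the fingers, y is the direction in which the jaws open and shut (so a half turn about z gives the same grasp; the last joint's range is limited). The gripper opens to 85 mm and grips with 20 to 120 N. Pads are 22 mm wide; open, the fingers measure 114 mm over their backs; the gripper's body (76 mm by 85 mm) begins 54 mm behind the grasp point. The pads swing forward as they close: fully open they stand 13 mm farther back than shut.
Start: joints at [1.115, 0.321, -0.07, 1.45, 0.023, 1.371, -0.057], TCP at [0.294, -0.58, 0.256] pointing down, gripper open.
Joint ranges: [-2.86, 2.86], [-0.3, 2.09], [-1.38, 1.24], [0.06, 2.45], [-1.56, 4.7], [0.09, 2.05], [-2.69, 2.69]. Speed limits (rad/s): [2.57, 2.57, 3.14, 3.14, 3.14, 3.14, 3.14].

### API

Orientations are given as [roll, pitch, yaw] about the fixed x, y, z axes, in that order (R = Rz(yaw) Ry(pitch) Rx(roll)).
In Python, from workcell import r gives the robot as it stands.
- The arm moves only by the tool drive_tool, never from a script. Its argument "motion" is a list of rows, each a list of 7 numbers: the finger opening in mm, from 0 to 85.4, then the shift along the tool's x, y, z in mm, then the turn, a rotation vector about the tool's x, y, z in rad. A call has 1 to 10 rows; each row shifts and turns the pose as measured when the row begins, along the tool's axes as they then stand; what a row does not reach is not made up. A row lasts 1/8 s, in which the tool goes at most 62.5 mm and 10.7 degrees, less where a joint would pass 70% of its speed; a pose out of reach is approached as far as the arm can. A call is refused whole if a number of a shift passes 62.5 or a number of a turn 0.188, either way. A call with a gripper value outside its range is refused whole. The fingers move at their own pace and stop on an object; "squeeze" is the grip in N (left out, the last holds). Time passes only in rows, so rows that do not move let the fingers close. It gives the time, the measured TCP pose, the force and the opening at its end, in the units of the state.
- r.sense(): the state, without advancing time (a new reading comes with each control period).
- r.get_image(name): name is "side" or "top"; returns (picture, depth): 480x640x3 uint8, blue, green, red; 480x640 float32, m along the optical axis (not along the pixel's ray), 0 where there is no reading.
- r.camera_params(name): a dict with "fx", "fy", "cx", "cy" (pixels), "T" (4x4, takes a point from camera to world coordinates). Camera axes: x right, y up, looking along -z (the intrinsics and any distortion apply to the point x, -y, -z); pixel columns grow to the right and rows downward; lengths in m; the calibration is good to about 2 mm. A picture is of the moment at which its call begins. camera_params takes no time and is no camera call.
- r.hand_in(): hands the job in, once; it reports no verdict.
The state is a dict: "time": time; "joints": joint angles; "dq": joint speeds; "tau": joint torques, N m; "tool_pos": TCP position; "orientation": TCP orientation; "ft_force": force on the tool from outside, world axes, zero at the start; "wrist_torque": the same for the moment, N m; "gripper_width": finger opening in m.
Only numpy, scipy, OpenCV 4.12 (cv2) and the standard library are available. Lean on these libraries where they do the work, as an engineer would, in place of code of your own. Each camera call takes 0.05 s, during which the arm holds its last target.

## Working session

There is one attempt and no reset: what is moved stays moved. The work goes in short steps, Python scripts to look and compute and a tool call to move; the robot and the scene stay as the last step left them, time stands still between calls to the robot, and variables do not carry over. Pictures are saved under pics/ and viewed, and the job is handed in when it is done.

Besides the shell and the picture viewer there is one more tool, called by a JSON object that holds its "op" and its "data", one argument or row to a line. drive_tool: Moves the arm, as the interface text tells. Its arguments: {"type":"object","properties":{"motion":{"type":"array","items":{"type":"array","items":{"type":"number"}}},"squeeze":{"type":"number"}},"required":["motion"]}

```bash
ls; mkdir -p pics; python3 - <<'E'
from workcell import r
import cv2,numpy as np
print(r.sense())
for n in("side","top"):
    im,d=r.get_image(n);cv2.imwrite(f"pics/{n}0.png",im);np.savez(f"{n}0.npz",im=im,d=d)
    print(n,r.camera_params(n))
E
```

```text
pics
{'time': 0.0, 'joints': array([ 1.1150749 ,  0.32182969, -0.07008959,  1.45169752,  0.02261787,
        1.37076759, -0.05690482]), 'dq': array([ 4.87944495e-04,  1.10324176e-03, -9.60071010e-04,  7.19956637e-05,
        3.38004563e-04, -6.59015463e-04,  8.15211925e-04]), 'tau': array([ 1.29326736e-05, -4.93582463e+01, -3.81953605e-01, -3.14331472e+01,
        1.29709952e-02,  1.15691044e-02,  2.92993934e-05]), 'tool_pos': array([ 0.29400671, -0.5791574 ,  0.25520783]), 'orientation': array([-3.13968105e+00,  1.13875131e-04,  4.69855965e-01]), 'ft_force': array([-0.14266559,  0.44644285, -0.76682839]), 'wrist_torque': array([-0.03961041,  0.01389776, -0.00173921]), 'gripper_width': 0.0856241448921817}
side {'fx': 485.6051326488376, 'fy': 485.6051326488376, 'cx': 318.7533909518483, 'cy': 242.20883677275253, 'T': array([[-0.86199283,  0.36839538, -0.34821432,  0.31104987],
       [-0.50680942, -0.61192322,  0.60720193,  0.43638344],
       [ 0.01060996,  0.69988201,  0.71417967,  0.74561225],
       [ 0.        ,  0.        ,  0.        ,  1.        ]])}
top {'fx': 559.1564200227632, 'fy': 559.1564200227632, 'cx': 318.0600856114412, 'cy': 240.34330942171576, 'T': array([[ 0.02166603,  0.97089392, -0.23852793,  0.39252311],
       [-0.99976157,  0.02168908, -0.0025283 , -0.05967379],
       [ 0.00271874,  0.23852584,  0.97113235,  1.02323626],
       [ 0.        ,  0.        ,  0.        ,  1.        ]])}
```

View pics/side0.png

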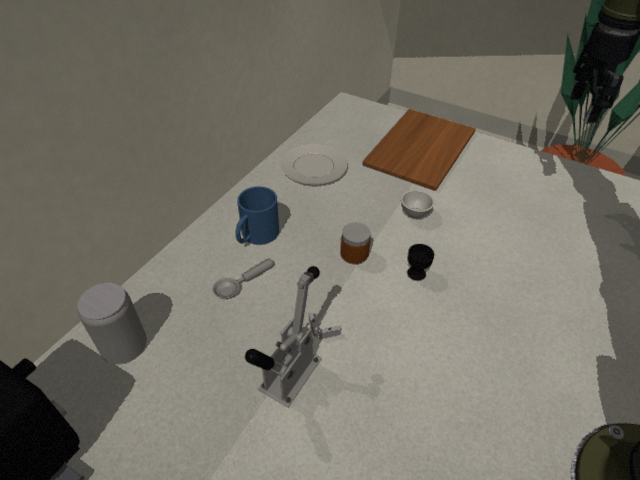

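View pics/top0.png

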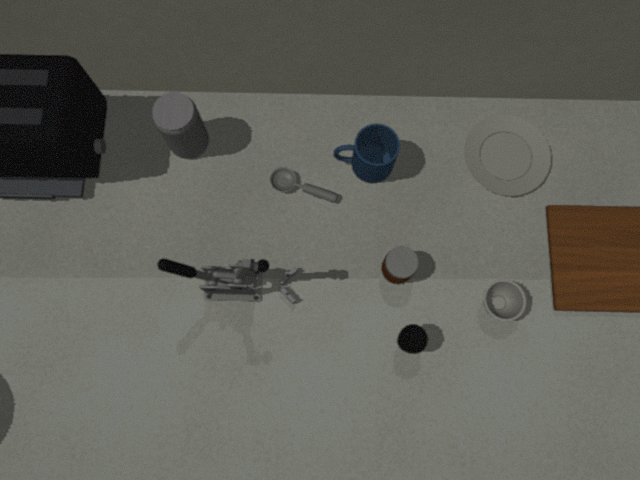

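The side view shows the pot at (355,243), clamp base at (290,385) and grip at (258,358). In the top view the lid is at (402,263), the clamp at (233,285) and the fence at about (290,285). Next I measure with depth.

```bash
cat > h.py <<'E'
import numpy as np,cv2
from workcell import r
def cloud(n,f=None):
    z=np.load(f or f"{n}0.npz");im,d=z["im"],z["d"];c=r.camera_params(n)
    v,u=np.mgrid[:480,:640]
    P=np.stack([(u-c["cx"])/c["fx"]*d,-(v-c["cy"])/c["fy"]*d,-d],-1)@c["T"][:3,:3].T+c["T"][:3,3]
    P[d==0]=np.nan
    return im,P
def proj(n,p):
    c=r.camera_params(n);q=(np.asarray(p)-c["T"][:3,3])@c["T"][:3,:3]
    return np.stack([c["cx"]+c["fx"]*q[...,0]/-q[...,2],c["cy"]+c["fy"]*q[...,1]/q[...,2]],-1)
E
python3 - <<'E'
from h import *
for n in("top","side"):
    im,P=cloud(n)
    Z=P[...,2]
    # table height
    print(n,"table z",np.nanmedian(Z[(np.abs(Z)<.02)]), np.nanstd(Z[np.abs(Z)<.02]))
    roi=(P[...,0]>.2)&(P[...,0]<.8)&(P[...,1]>-.45)&(P[...,1]<.3)&(Z>.008)
    nl,lab,st,ce=cv2.connectedComponentsWithStats(roi.astype(np.uint8))
    for i in range(1,nl):
        if st[i,4]<40: continue
        q=P[lab==i];print(ce[i].round(),st[i,4],"min",q.min(0).round(3),"max",q.max(0).round(3), im[lab==i].mean(0).round())
im,P=cloud("top")
cv2.imwrite("pics/t_crop.png",cv2.resize(im[230:340,140:440],None,fx=2.6,fy=2.6,interpolation=cv2.INTER_CUBIC))
im,P=cloud("side")
cv2.imwrite("pics/s_crop.png",cv2.resize(im[220:420,200:400],None,fx=3,fy=3,interpolation=cv2.INTER_CUBIC))
E
```

```text
top table z -0.0007813062945960514 0.004251558866369535
[368. 165.] 990 min [ 0.758 -0.2    0.008] max [ 0.8   -0.083  0.099] [53. 42. 30.]
[496. 182.] 793 min [ 0.736 -0.45   0.008] max [ 0.8   -0.338  0.019] [ 96. 102. 103.]
[306. 187.] 575 min [ 0.718 -0.091  0.008] max [0.786 0.038 0.024] [77. 80. 80.]
[400. 265.] 1056 min [ 0.563 -0.233  0.008] max [ 0.621 -0.175  0.07 ] [77. 82. 85.]
[219. 275.] 2091 min [0.536 0.016 0.008] max [0.578 0.188 0.208] [50. 52. 52.]
[288. 285.] 206 min [ 0.523 -0.018  0.009] max [0.588 0.012 0.024] [83. 83. 83.]
[506. 300.] 1210 min [ 0.496 -0.427  0.008] max [ 0.571 -0.351  0.046] [88. 94. 95.]
[413. 339.] 711 min [ 0.436 -0.248  0.02 ] max [ 0.485 -0.198  0.065] [20. 21. 21.]
side table z 0.00045440209440261725 0.004219320507159217
[328. 175.] 320 min [ 0.736 -0.45   0.008] max [ 0.8   -0.338  0.018] [118. 127. 132.]
[261. 223.] 1240 min [ 0.758 -0.2    0.008] max [ 0.8   -0.081  0.099] [66. 50. 34.]
[416. 203.] 717 min [ 0.497 -0.427  0.008] max [ 0.571 -0.348  0.045] [111. 119. 123.]
[355. 242.] 1022 min [ 0.563 -0.232  0.008] max [ 0.622 -0.172  0.07 ] [63. 76. 92.]
[419. 259.] 653 min [ 0.436 -0.247  0.008] max [ 0.486 -0.195  0.065] [14. 14. 15.]
[243. 277.] 531 min [ 0.717 -0.088  0.008] max [0.785 0.039 0.023] [ 97. 102. 104.]
[289. 344.] 3164 min [0.536 0.018 0.008] max [0.578 0.191 0.208] [63. 66. 68.]
[313. 323.] 108 min [ 0.558 -0.02   0.009] max [0.588 0.013 0.023] [84. 85. 88.]
[329. 331.] 157 min [ 0.524 -0.017  0.008] max [0.554 0.014 0.023] [ 98.  99. 103.]
```

View pics/t_crop.png

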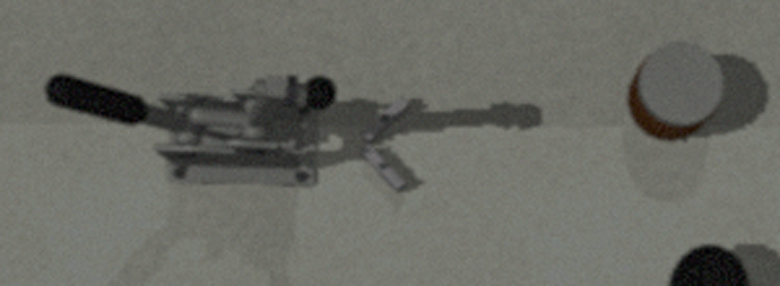

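View pics/s_crop.png

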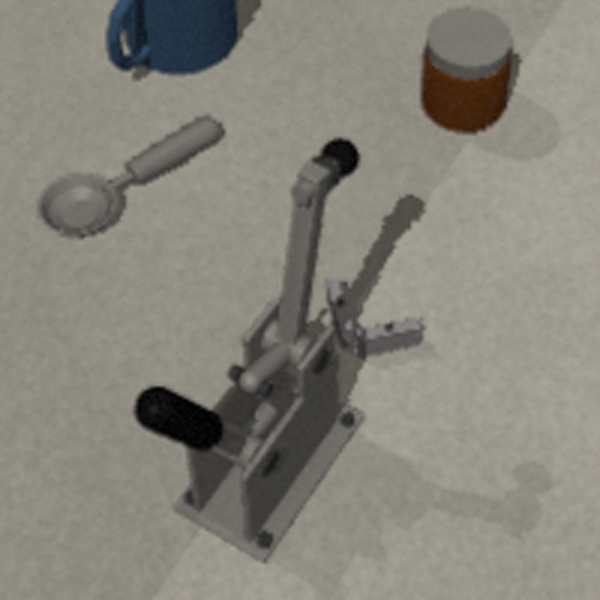

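```bash
python3 - <<'E'
from h import *
from scipy.optimize import least_squares
B={};A={};L={}
for n in("top","side"):
    im,P=cloud(n);Q=P.reshape(-1,3);g=im.reshape(-1,3).astype(float)
    b=Q[(Q[:,0]>.515)&(Q[:,0]<.6)&(Q[:,1]>-.03)&(Q[:,1]<.0125)&(Q[:,2]>.006)&(Q[:,2]<.03)]
    B[n]=b
    # grip: dark pts
    m=(Q[:,0]>.5)&(Q[:,0]<.6)&(Q[:,1]>.13)&(Q[:,1]<.22)&(Q[:,2]>.08)&(g.max(1)<40)
    G=Q[m];c=G.mean(0);w,V=np.linalg.eigh(np.cov((G-c).T));print(n,"grip",len(G),c.round(4),V[:,2].round(3),G.min(0).round(3),G.max(0).round(3))
    m=(Q[:,0]>.5)&(Q[:,0]<.6)&(Q[:,1]>-.05)&(Q[:,1]<.2)&(Q[:,2]>.17)
    S=Q[m];print(" armtop",len(S),np.median(S,0).round(4),S.min(0).round(3),S.max(0).round(3))
    m=(Q[:,0]>.5)&(Q[:,0]<.6)&(Q[:,1]>.0)&(Q[:,1]<.06)&(Q[:,2]>.165)&(g.max(1)<35)
    S=Q[m];print(" tip",len(S),S.mean(0).round(4),S.min(0).round(3),S.max(0).round(3))
    # lid
    m=(np.hypot(Q[:,0]-.592,Q[:,1]+.203)<.06)&(Q[:,2]>.062)&(Q[:,2]<.075)
    S=Q[m];
    (cx,cy),rr=cv2.minEnclosingCircle((S[:,:2]*1000).astype(np.float32));print(" lid",len(S),S.mean(0).round(4),cx,cy,rr)
    for k,(x,y,R) in dict(ram=(.533,-.389,.06),egg=(.461,-.222,.05)).items():
        m=(np.hypot(Q[:,0]-x,Q[:,1]-y)<R)&(Q[:,2]>.035);S=Q[m];(cx,cy),rr=cv2.minEnclosingCircle((S[:,:2]*1000).astype(np.float32));print(" ",k,cx,cy,rr,S[:,2].max())
def res(p,pts):
    x,y,a=p;d=np.array([np.cos(a),np.sin(a)]);e=np.array([-d[1],d[0]])
    q=pts[:,:2]-[x,y];q=np.c_[q@d,q@e]
    o=[]
    for s in(1,-1):
        nn=np.array([-1,s])/2**.5;t=np.array([-1,-s])/2**.5
        u=q@nn-34e-3;v=q@t-9.1e-3
        o.append(np.hypot(np.maximum(abs(u)-4e-3,0),np.maximum(abs(v)-19e-3,0))+ .0*u)
    return np.minimum(*o)
for n in("top","side"):
  for zc in(.006,.015):
    b=B[n][B[n][:,2]>zc]
    f=least_squares(res,[.556,-.035,-np.pi/2],args=(b,),x_scale=[.01,.01,.1],loss="soft_l1",f_scale=.001,diff_step=1e-3)
    print(n,zc,len(b),f.x.round(4),f.x[2]+np.pi/2,np.abs(f.fun).mean())
E
```

```text
top grip 396 [0.5556 0.164  0.1554] [-0.014 -0.484 -0.875] [0.548 0.141 0.104] [0.565 0.187 0.185]
 armtop 476 [0.5549 0.0489 0.1963] [0.547 0.016 0.17 ] [0.567 0.188 0.208]
 tip 101 [0.5544 0.0253 0.1976] [0.547 0.017 0.189] [0.563 0.043 0.203]
 lid 769 [ 0.5931 -0.2048  0.0652] 593.0653076171875 -204.97909545898438 28.667478561401367
  ram 533.5145263671875 -389.375732421875 38.257198333740234 0.04610727522419611
  egg 460.48907470703125 -222.8332977294922 25.453031539916992 0.06462983469762329
side grip 376 [0.5525 0.1728 0.1601] [-0.093 -0.441 -0.893] [0.548 0.143 0.106] [0.565 0.191 0.185]
 armtop 593 [0.5542 0.0591 0.1894] [0.547 0.018 0.17 ] [0.566 0.191 0.208]
 tip 83 [0.5535 0.0273 0.1984] [0.547 0.019 0.19 ] [0.563 0.033 0.204]
 lid 469 [ 0.5925 -0.2023  0.0661] 594.2227172851562 -203.39866638183594 29.50214958190918
  ram 534.4166870117188 -388.1104431152344 40.09853744506836 0.045093519918906866
  egg 460.8482971191406 -221.08624267578125 25.95135498046875 0.06544667795803794
top 0.006 215 [ 0.5552 -0.0344 -1.5753] -0.0045380725855626025 9.055964950534033e-06
top 0.015 186 [ 0.5552 -0.0343 -1.5779] -0.007065326250772941 9.572365852760851e-06
side 0.006 277 [ 0.5558 -0.033  -1.573 ] -0.002208627327058954 6.363430786535254e-05
side 0.015 195 [ 0.556  -0.0333 -1.5687] 0.0021062886794707136 5.6932851996797376e-05
```

The fits agree. The fence is at about (0.5555, -0.034) with clamp +x along world -y, the pot at (0.593, -0.204) and the clamp origin at about (0.555, 0.086). The expected grip and spindle positions match what I measured. I'll turn the tool so the jaws lie along world x, then lean it away from the clamp.

{"op": "drive_tool", "data": {
  "motion": [
    [85,0,0,0,0,0,-0.183],
    [85,0,0,0,0,0,-0.183],
    [85,0,0,0,0,0,-0.183],
    [85,0,0,0,0,0,-0.183],
    [85,0,0,0,0,0,-0.183],
    [85,0,0,0,0,0,-0.183],
    [85,0,0,0,0,0.15,0],
    [85,0,0,0,0,0.15,0]
  ]
}}

```text
time: 1.1
tool_pos: [0.2941, -0.5741, 0.2524]
orientation: [-3.138, -0.316, 1.601]
ft_force: [-1.0, -1.3, -0.3]
gripper_width: 0.0851
```

```bash
cat >> h.py <<'E'
from scipy.spatial.transform import Rotation as R
def goal(p,t,yaw=np.pi/2):
    """delta in tool frame (mm, rotvec) from now to TCP world p, lean t"""
    s=r.sense();Rn=R.from_euler("xyz",s["orientation"])
    Rg=R.from_euler("z",yaw)*R.from_euler("x",np.pi)*R.from_euler("y",t)
    print("t",round(s["time"],2),"pos",s["tool_pos"].round(4),"w",round(s["gripper_width"],4),"F",s["ft_force"].round(1),"j",s["joints"].round(2))
    print("z axis",Rn.as_matrix()[:,2].round(3),"y axis",Rn.as_matrix()[:,1].round(3))
    print("shift mm",(Rn.inv().apply(np.array(p)-s["tool_pos"])*1000).round(1),"turn",(Rn.inv()*Rg).as_rotvec().round(3))
E
python3 -c "
from h import *
goal([.593,-.206,.17],.3)"
```

```text
t 1.1 pos [ 0.2941 -0.5741  0.2524] w 0.0851 F [-1.  -1.3 -0.3] j [ 1.26  0.54 -0.21  1.2  -0.03  1.7   1.09]
z axis [-0.013  0.311 -0.95 ] y axis [ 0.999  0.032 -0.003]
shift mm [315.3 310.7 188.9] turn [-0.013 -0.016  0.029]
```

{"op": "drive_tool", "data": {
  "motion": [
    [85,39,38.5,23,0,0,0.005],
    [85,39,38.5,23,0,0,0.005],
    [85,39,38.5,23,0,0,0.005],
    [85,39,38.5,23,0,0,0.005],
    [85,39,38.5,23,0,0,0.005],
    [85,39,38.5,23,0,0,0.005],
    [85,39,38.5,23,0,0,0],
    [85,30,30,15,0,0,0],
    [85,0,0,0,0,0,0]
  ]
}}

```text
time: 2.22
tool_pos: [0.5936, -0.2196, 0.1617]
orientation: [-3.115, -0.332, 1.557]
ft_force: [-1.2, -0.0, 0.5]
gripper_width: 0.0852
```

```bash
python3 -c "
from h import *
goal([.593,-.206,.12],.3)"
```

```text
t 2.23 pos [ 0.5936 -0.2196  0.1617] w 0.0852 F [-1.2 -0.   0.5] j [ 0.76  0.5  -0.41  1.48 -0.11  1.35  0.41]
z axis [-0.022  0.326 -0.945] y axis [ 1.    -0.006 -0.025]
shift mm [-0.7  0.3 43.8] turn [-0.022 -0.032 -0.013]
```

{"op": "drive_tool", "data": {
  "motion": [
    [85,-0.5,0,22,-0.022,-0.032,-0.013],
    [85,-0.5,0,22,0,0,0],
    [85,0,0,0,0,0,0]
  ]
}}

```text
time: 2.6
tool_pos: [0.5916, -0.209, 0.1174]
orientation: [-3.14, -0.298, 1.569]
ft_force: [0.9, 0.0, -0.2]
gripper_width: 0.085
```

```bash
python3 - <<'E'
from h import *
goal([.593,-.206,.052],.3)
for n in("side","top"):
    im,d=r.get_image(n);np.savez(f"{n}1.npz",im=im,d=d)
    cv2.imwrite(f"pics/{n}1.png",cv2.resize(im[150:350,280:480] if n=="side" else im[180:380,300:500],None,fx=3,fy=3))
E
```

```text
t 2.6 pos [ 0.5916 -0.209   0.1174] w 0.085 F [ 0.9  0.  -0.2] j [ 0.75  0.5  -0.41  1.56 -0.09  1.23  0.41]
z axis [-0.001  0.294 -0.956] y axis [ 1.    -0.002 -0.002]
shift mm [-16.3   1.5  63.4] turn [-0.001  0.002 -0.002]
```

View pics/side1.png

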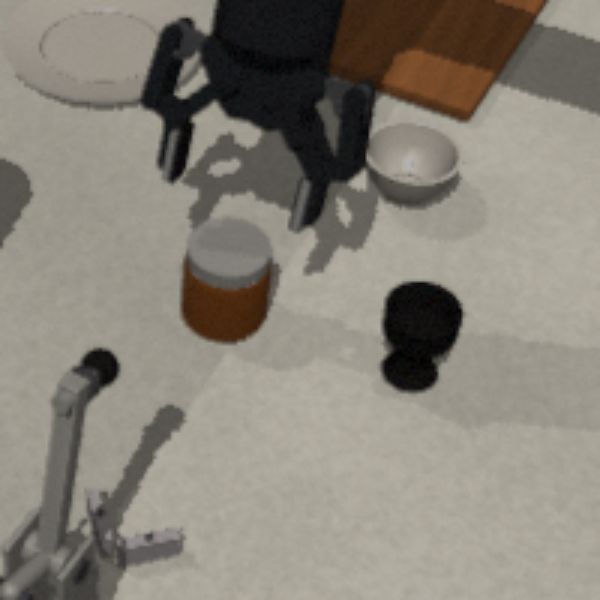

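The jaws (crop (170,170) and (305,215)) straddle the pot with the egg cup and ramekin clear. Straight down, then grip.

{"op": "drive_tool", "data": {
  "motion": [
    [85,-5.5,0.5,21,0,0,0],
    [85,-5.5,0.5,21,0,0,0],
    [85,-5.5,0.5,21,0,0,0],
    [85,0,0,0,0,0,0]
  ]
}}

```text
time: 3.2
tool_pos: [0.595, -0.211, 0.0518]
orientation: [3.138, -0.294, 1.566]
ft_force: [0.3, 0.8, 0.6]
gripper_width: 0.0853
```

```bash
python3 -c "
from h import *
goal([.593,-.206,.050],.3)"
```

```text
t 3.2 pos [ 0.595  -0.211   0.0518] w 0.0853 F [0.3 0.8 0.6] j [ 0.74  0.57 -0.39  1.6  -0.07  1.12  0.42]
z axis [ 0.006  0.289 -0.957] y axis [ 1.    -0.006  0.004]
shift mm [ 4.2 -2.1  3.1] turn [ 0.006  0.006 -0.005]
```

{"op": "drive_tool", "data": {
  "motion": [
    [85,4,-2,3,0,0,0],
    [50,0,0,0,0,0,0],
    [50,0,0,0,0,0,0],
    [50,0,0,0,0,0,0],
    [50,0,0,0,0,0,0]
  ],
  "squeeze": 25
}}

```text
time: 3.82
tool_pos: [0.5938, -0.2073, 0.0518]
orientation: [3.135, -0.291, 1.566]
ft_force: [0.1, -0.3, -1.8]
gripper_width: 0.059
```

```bash
python3 - <<'E'
from h import *
goal([.5555,-.050,.050],.3)
im,d=r.get_image("side");cv2.imwrite("pics/side2.png",cv2.resize(im[150:350,280:480],None,fx=3,fy=3))
E
```

```text
t 3.83 pos [ 0.5938 -0.2073  0.0518] w 0.059 F [ 0.1 -0.3 -1.8] j [ 0.74  0.56 -0.39  1.61 -0.07  1.11  0.42]
z axis [ 0.008  0.287 -0.958] y axis [ 1.    -0.007  0.007]
shift mm [150.  -39.4  46.6] turn [ 0.008  0.009 -0.005]
```

View pics/side2.png

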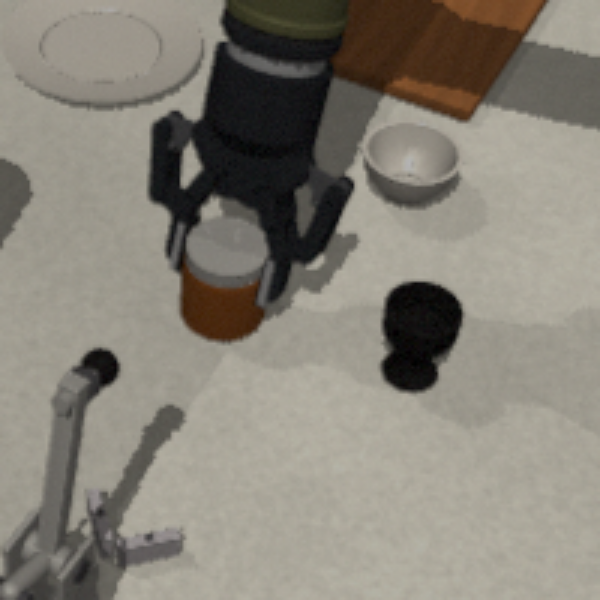

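{"op": "drive_tool", "data": {
  "motion": [
    [50,18,-6.5,5.2,0,0,0],
    [50,18,-6.5,5.2,0,0,0],
    [50,18,-6.5,5.2,0,0,0],
    [50,18,-6.5,5.2,0,0,0],
    [50,18,-6.5,5.2,0,0,0],
    [50,18,-6.5,5.2,0,0,0],
    [50,16,0,4.7,0,0,0],
    [50,0,0,0,0,0,0]
  ]
}}

```text
time: 4.88
tool_pos: [0.5531, -0.0694, 0.0523]
orientation: [3.135, -0.291, 1.567]
ft_force: [0.7, -0.4, -3.1]
gripper_width: 0.0589
```

```bash
python3 -c "
from h import *
goal([.5555,-.050,.051],.3)"
```

```text
t 4.88 pos [ 0.5531 -0.0694  0.0523] w 0.0589 F [ 0.7 -0.4 -3.1] j [ 0.64  0.41 -0.47  1.85 -0.13  0.98  0.27]
z axis [ 0.008  0.287 -0.958] y axis [ 1.    -0.005  0.006]
shift mm [18.2  2.3  6.8] turn [ 0.008  0.009 -0.003]
```

{"op": "drive_tool", "data": {
  "motion": [
    [50,9,2.3,3,0,0,0],
    [50,0,0,0,0,0,0]
  ]
}}

```text
time: 5.12
tool_pos: [0.5563, -0.0605, 0.052]
orientation: [3.134, -0.29, 1.566]
ft_force: [-0.5, 0.1, -3.6]
gripper_width: 0.0588
```

```bash
python3 - <<'E'
from h import *
goal([.5555,-.0358,.051],.3)
for n in("side","top"):
    im,d=r.get_image(n);np.savez(f"{n}3.npz",im=im,d=d)
    _,P=cloud(n,f"{n}3.npz");Q=P.reshape(-1,3)
    m=(abs(Q[:,0]-.555)<.04)&(Q[:,1]>-.1)&(Q[:,1]<-.01)&(Q[:,2]>.058)&(Q[:,2]<.070)&(im.reshape(-1,3).min(1)>50)
    S=Q[m];print(n,len(S),S.mean(0).round(4),S.min(0).round(3),S.max(0).round(3))
    cv2.imwrite(f"pics/{n}3.png",cv2.resize(im[200:400,220:420],None,fx=3,fy=3))
E
```

```text
t 5.12 pos [ 0.5563 -0.0605  0.052 ] w 0.0588 F [-0.5  0.1 -3.6] j [ 0.63  0.41 -0.47  1.84 -0.12  0.98  0.25]
z axis [ 0.009  0.286 -0.958] y axis [ 1.    -0.007  0.007]
shift mm [23.4 -0.9  8.1] turn [ 0.009  0.01  -0.004]
side 699 [ 0.5562 -0.0544  0.066 ] [ 0.521 -0.086  0.058] [ 0.595 -0.029  0.07 ]
top 372 [ 0.5554 -0.0466  0.065 ] [ 0.521 -0.061  0.058] [ 0.592 -0.032  0.07 ]
```

View pics/side3.png

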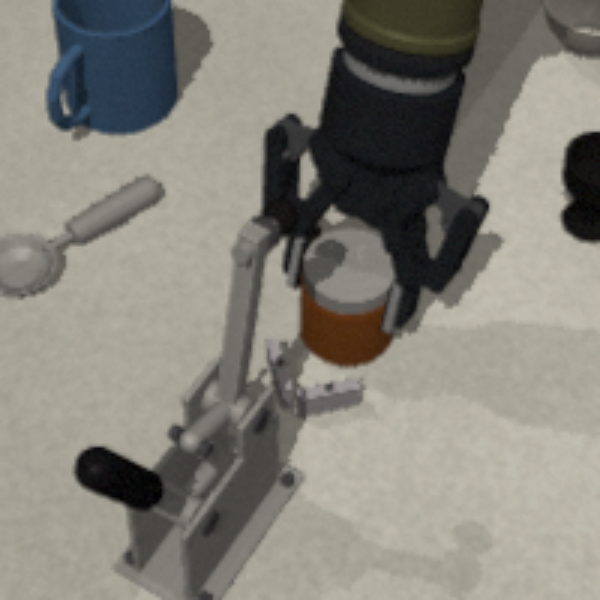

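View pics/top3.png

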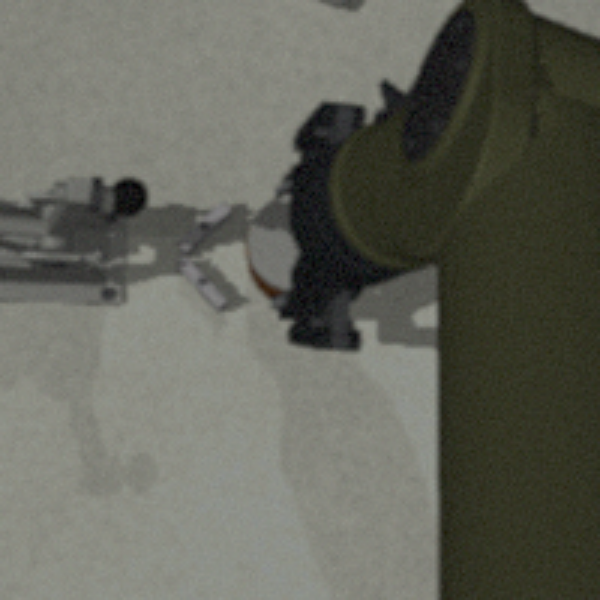

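The fingers hold the pot clear of the spindle, and it is about 24 mm short of home. I'll advance most of that while easing it down, then feel for the fence.

{"op": "drive_tool", "data": {
  "motion": [
    [50,8,-0.5,3,0,0,0],
    [50,8,0,3.2,0,0,0],
    [50,0,0,0,0,0,0]
  ]
}}

```text
time: 5.6
tool_pos: [0.5576, -0.0494, 0.052]
orientation: [3.13, -0.284, 1.56]
ft_force: [-0.2, -0.0, -3.2]
gripper_width: 0.0592
```

{"op": "drive_tool", "data": {
  "motion": [
    [50,2,0,0.8,0,0,0]
  ]
}}

```text
time: 5.72
tool_pos: [0.5579, -0.0484, 0.052]
orientation: [3.13, -0.283, 1.56]
ft_force: [-1.3, -4.9, 4.8]
gripper_width: 0.0587
```

{"op": "drive_tool", "data": {
  "motion": [
    [50,2,0,0.8,0,0,0]
  ]
}}

```text
time: 5.85
tool_pos: [0.5582, -0.0468, 0.052]
orientation: [3.129, -0.282, 1.559]
ft_force: [-1.5, -4.3, 6.0]
gripper_width: 0.0592
```

{"op": "drive_tool", "data": {
  "motion": [
    [50,3,-1.5,0.3,0.008,0.012,0.006],
    [50,3,-1.5,0.5,0,0,0],
    [50,0,0,0,0,0,0]
  ]
}}

```text
time: 6.22
tool_pos: [0.5539, -0.0379, 0.0519]
orientation: [-3.141, -0.298, 1.553]
ft_force: [-1.1, 0.6, 1.0]
gripper_width: 0.0589
```

```bash
python3 -c "
from h import *
goal([.5555,-.0368,.052],.3)"
```

```text
t 6.22 pos [ 0.5539 -0.0379  0.0519] w 0.0589 F [-1.1  0.6  1. ] j [ 0.61  0.4  -0.48  1.86 -0.14  0.97  0.22]
z axis [ 0.004  0.294 -0.956] y axis [ 1.    -0.017 -0.001]
shift mm [1.1 1.6 0.2] turn [ 0.004  0.002 -0.017]
```

{"op": "drive_tool", "data": {
  "motion": [
    [50,1,1.5,0.3,0,0,-0.01]
  ]
}}

```text
time: 6.35
tool_pos: [0.555, -0.037, 0.0518]
orientation: [3.14, -0.298, 1.564]
ft_force: [-1.1, -1.2, 0.0]
gripper_width: 0.0585
```

{"op": "drive_tool", "data": {
  "motion": [
    [50,1.5,0,0.5,0,0,0]
  ]
}}

```text
time: 6.48
tool_pos: [0.5554, -0.0362, 0.0519]
orientation: [3.14, -0.297, 1.564]
ft_force: [-0.6, -4.2, -0.1]
gripper_width: 0.0591
```

{"op": "drive_tool", "data": {
  "motion": [
    [50,2,0,0.6,0,0,0]
  ]
}}

```text
time: 6.6
tool_pos: [0.5554, -0.036, 0.0519]
orientation: [3.14, -0.295, 1.563]
ft_force: [-2.9, -6.2, 3.1]
gripper_width: 0.059
```

{"op": "drive_tool", "data": {
  "motion": [
    [50,2.6,0,0.7,0,0,0],
    [50,2.6,0,0.7,0,0,0]
  ]
}}

```text
time: 6.85
tool_pos: [0.5553, -0.0357, 0.0521]
orientation: [3.14, -0.289, 1.559]
ft_force: [-2.1, -6.1, -0.0]
gripper_width: 0.0587
```

{"op": "drive_tool", "data": {
  "motion": [
    [50,2.8,0,0.8,0,0,0],
    [50,2.8,0,0.8,0,0,0],
    [50,2.8,0,0.8,0,0,0]
  ]
}}

```text
time: 7.22
tool_pos: [0.5552, -0.0354, 0.0522]
orientation: [3.14, -0.279, 1.554]
ft_force: [-1.6, -6.5, 0.9]
gripper_width: 0.0589
```

```bash
python3 - <<'E'
from h import *
goal([.5555,-.0368,.052],.3)
for n in("side","top"):
    im,d=r.get_image(n)
    cv2.imwrite(f"pics/{n}4.png",cv2.resize(im[200:400,220:420],None,fx=3,fy=3))
E
```

```text
t 7.22 pos [ 0.5552 -0.0354  0.0522] w 0.0589 F [-1.6 -6.5  0.9] j [ 0.59  0.4  -0.48  1.86 -0.12  0.96  0.19]
z axis [ 0.007  0.275 -0.961] y axis [ 1.    -0.017  0.002]
shift mm [-1.4  0.3 -0.2] turn [ 0.007  0.021 -0.016]
```

View pics/side4.png

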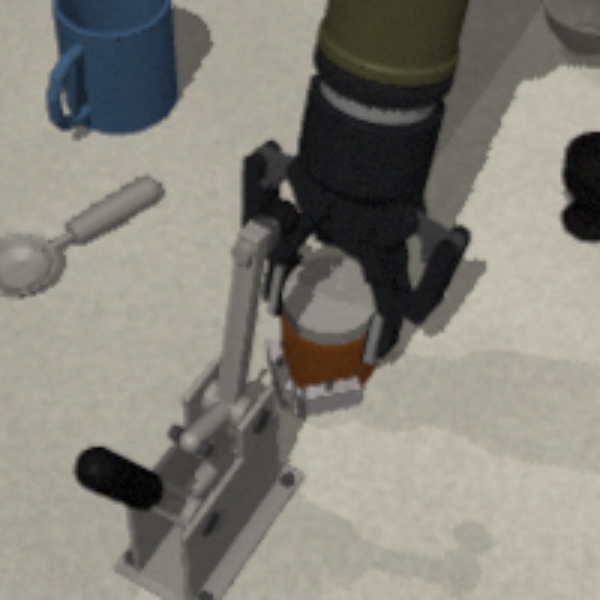

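View pics/top4.png

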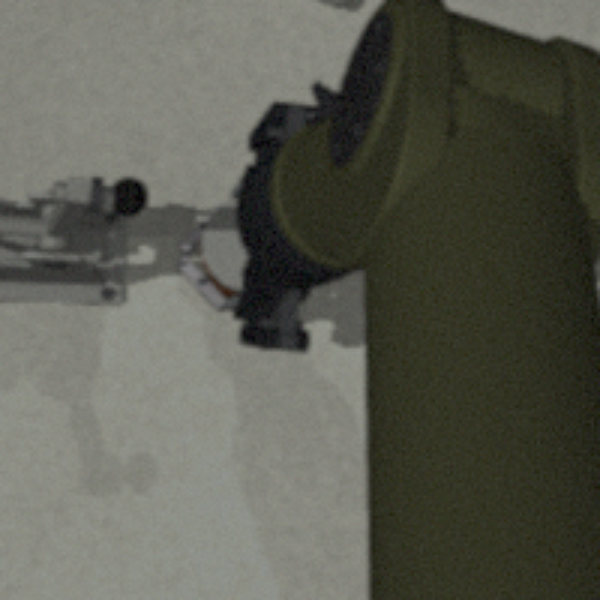

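{"op": "drive_tool", "data": {
  "motion": [
    [50,3,-0.8,1.3,0,0.02,0],
    [50,3.2,-0.5,1.2,0,0.01,0]
  ]
}}

```text
time: 7.58
tool_pos: [0.555, -0.0357, 0.0521]
orientation: [3.136, -0.3, 1.551]
ft_force: [-2.6, -7.9, 1.9]
gripper_width: 0.0586
```

{"op": "drive_tool", "data": {
  "motion": [
    [50,3.4,-0.3,1.3,0,0.006,0],
    [50,3.4,-0.3,1.3,0,0.006,0],
    [50,3.4,-0.3,1.3,0,0.006,0]
  ]
}}

```text
time: 7.95
tool_pos: [0.5549, -0.036, 0.0519]
orientation: [3.134, -0.305, 1.546]
ft_force: [-3.5, -8.4, 3.6]
gripper_width: 0.0583
```

About 8.4 N is held against the fence. Now I let go.

{"op": "drive_tool", "data": {
  "motion": [
    [50,0.6,0,0.2,0,0,0],
    [85,0,0,0,0,0,0],
    [85,0,0,0,0,0,0],
    [85,0,0,0,0,0,0],
    [85,0,0,0,0,0,0]
  ]
}}

```text
time: 8.57
tool_pos: [0.5561, -0.0333, 0.0527]
orientation: [3.131, -0.307, 1.547]
ft_force: [0.2, 0.8, -1.2]
gripper_width: 0.0849
```

```bash
python3 - <<'E'
from h import *
goal([.555,-.0368,.052],.3)
for n in("side","top"):
    im,d=r.get_image(n);np.savez(f"{n}5.npz",im=im,d=d)
    cv2.imwrite(f"pics/{n}5.png",cv2.resize(im[200:400,220:420],None,fx=3,fy=3))
E
```

```text
t 8.57 pos [ 0.5561 -0.0333  0.0527] w 0.0849 F [ 0.2  0.8 -1.2] j [ 0.61  0.4  -0.49  1.87 -0.15  0.95  0.22]
z axis [ 0.017  0.302 -0.953] y axis [ 1.    -0.026  0.01 ]
shift mm [-3.6 -1.  -0.4] turn [ 0.017 -0.007 -0.022]
```

View pics/side5.png

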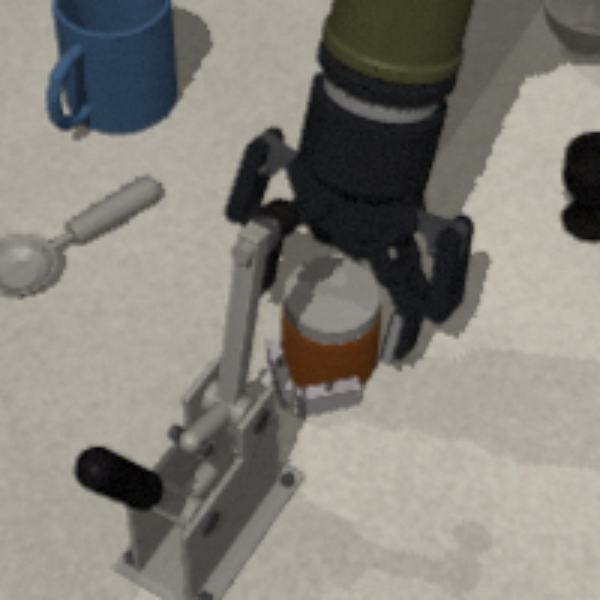

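The jaws are open and clear of the pot on both sides. I back out along the tool axis, away from the spindle.

{"op": "drive_tool", "data": {
  "motion": [
    [85,0,-1,-15,0,0,0],
    [85,0,0,-40,0,0,0],
    [85,0,0,-50,0,0,0],
    [85,0,0,-60,0,0,0],
    [85,0,0,0,0,0,0]
  ]
}}

```text
time: 9.3
tool_pos: [0.5521, -0.0858, 0.2184]
orientation: [3.13, -0.306, 1.548]
ft_force: [0.4, 0.5, 0.3]
gripper_width: 0.0851
```

```bash
python3 - <<'E'
from h import *
goal([.555,-.0368,.052],.3)
for n in("side","top"):
    im,d=r.get_image(n);np.savez(f"{n}6.npz",im=im,d=d)
    _,P=cloud(n,f"{n}6.npz");Q=P.reshape(-1,3)
    m=(abs(Q[:,0]-.555)<.04)&(Q[:,1]>-.1)&(Q[:,1]<.01)&(Q[:,2]>.059)&(Q[:,2]<.075)&(im.reshape(-1,3).min(1)>40)
    S=Q[m];(cx,cy),rr=cv2.minEnclosingCircle((S[:,:2]*1000).astype(np.float32));A=np.c_[S[:,:2],np.ones(len(S))];f=np.linalg.lstsq(A,S[:,2],rcond=None)[0]
    print(n,len(S),S.mean(0).round(4),cx,cy,rr,"slope",f[:2])
    cv2.imwrite(f"pics/{n}6.png",cv2.resize(im[200:400,220:420],None,fx=3,fy=3))
E
```

```text
t 9.3 pos [ 0.5521 -0.0858  0.2184] w 0.0851 F [0.4 0.5 0.3] j [ 0.7   0.23 -0.48  1.7  -0.2   1.3   0.27]
z axis [ 0.019  0.301 -0.953] y axis [ 1.    -0.027  0.012]
shift mm [ -3.4  -0.3 173.4] turn [ 0.019 -0.006 -0.022]
side 706 [ 0.5546 -0.0312  0.066 ] 555.4183349609375 -33.91468048095703 29.358325958251953 slope [ 0.01420143 -0.02808497]
top 836 [ 0.555  -0.0346  0.0648] 555.5057983398438 -34.559600830078125 28.42950439453125 slope [ 0.00015832 -0.00275526]
```

View pics/top6.png

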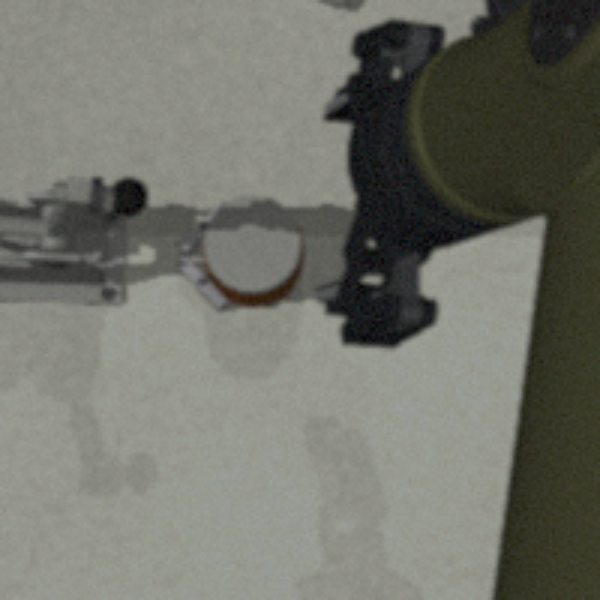

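View pics/side6.png

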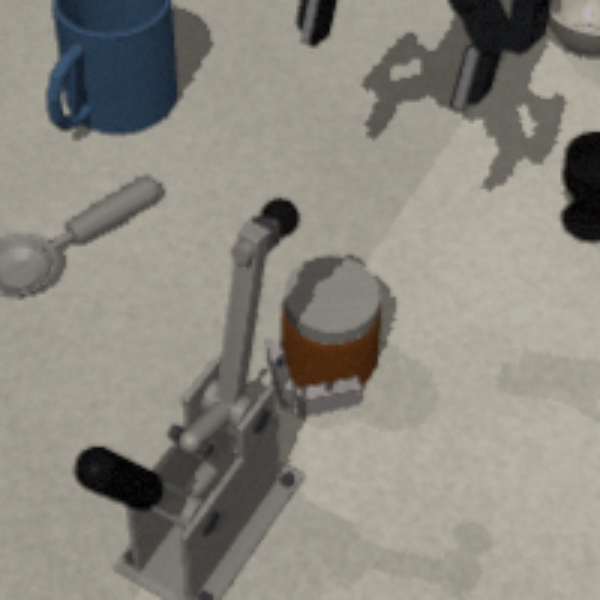

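The pot sits home and upright: lid centre at (0.5555, -0.0342) against fence (0.5555, -0.034). Next I go up and over the clamp to the handle, closing the fingers on the way.

{"op": "drive_tool", "data": {
  "motion": [
    [0,16,0,-52,0,0,0],
    [0,16,0,-52,0,0,0],
    [0,46,1,14,0.01,0,0],
    [0,46,1,14,0,0,-0.02],
    [0,46,1,14,0,0,0],
    [0,46,1,14,0,0,0],
    [0,0,0,0,0,0.1,0],
    [0,0,0,0,0,0.1,0]
  ]
}}

```text
time: 10.4
tool_pos: [0.5482, 0.1208, 0.3188]
orientation: [-3.12, -0.522, 1.57]
ft_force: [0.4, -0.8, -0.2]
gripper_width: -0.0001
```

```bash
python3 - <<'E'
from h import *
goal([.555,.14,.22],.5)
E
```

```text
t 10.4 pos [0.5482 0.1208 0.3188] w -0.0001 F [ 0.4 -0.8 -0.2] j [ 0.59  0.16 -0.61  1.64 -0.44  1.4   0.07]
z axis [-0.021  0.498 -0.867] y axis [ 1.     0.01  -0.019]
shift mm [-32.6   8.8  95.1] turn [-0.021 -0.022 -0.   ]
```

{"op": "drive_tool", "data": {
  "motion": [
    [0,-14,3,38,-0.02,-0.02,0],
    [0,-14,3,38,0,0,0],
    [0,-10,2,25,0,0,0],
    [0,0,0,0,0,0,0]
  ]
}}

```text
time: 10.9
tool_pos: [0.5508, 0.1372, 0.2027]
orientation: [-3.127, -0.503, 1.564]
ft_force: [-0.8, -0.5, 0.6]
gripper_width: 0.0001
```

```bash
python3 - <<'E'
from h import *
goal([.555,.152,.185],.5)
for n in("side","top"):
    im,d=r.get_image(n);np.savez(f"{n}7.npz",im=im,d=d)
    cv2.imwrite(f"pics/{n}7.png",cv2.resize(im[230:430,170:370] if n=="side" else im[180:380,100:300],None,fx=3,fy=3))
E
```

```text
t 10.9 pos [0.5508 0.1372 0.2027] w 0.0001 F [-0.8 -0.5  0.6] j [ 0.55  0.24 -0.62  1.79 -0.4   1.16  0.1 ]
z axis [-0.012  0.482 -0.876] y axis [ 1.     0.    -0.013]
shift mm [ 4.4  4.5 22.6] turn [-0.012 -0.003 -0.006]
```

View pics/side7.png

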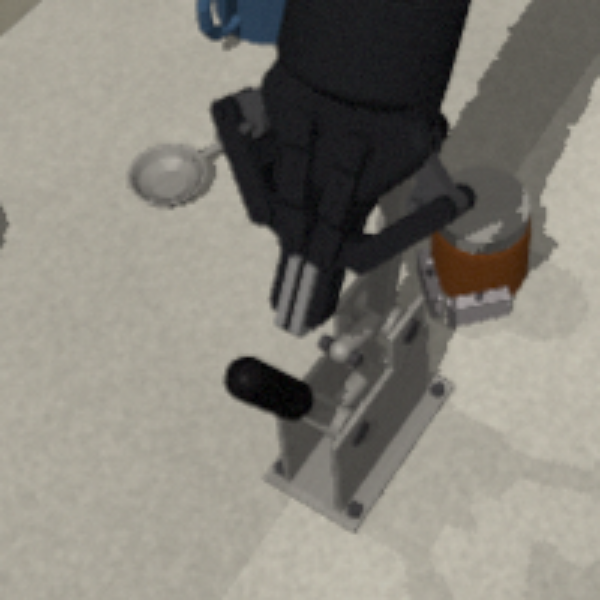

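View pics/top7.png

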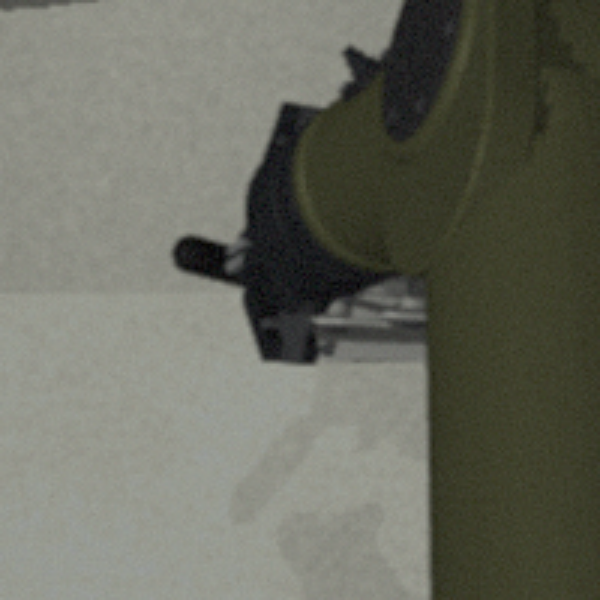

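```bash
cat >> h.py <<'E'
PV=np.array([.126,.060])
def hand(th,L=.106,off=0.):
    ph=1.128-th; t=.5-.35*np.clip(th/1.128,0,1)
    n=np.array([np.sin(ph),-np.cos(ph)])
    C=PV+L*np.array([np.cos(ph),np.sin(ph)])-(.010-off)*n
    # tip corner/ face contact: support of tip in n direction
    d=ph-t; sup=.025*np.cos(d)+.011*abs(np.sin(d))
    e=np.array([np.cos(ph),np.sin(ph)])
    # tool z in (n,e): place tip centre at L
    z=np.array([np.sin(t),-np.cos(t)])
    tcp=C-n*sup-e*(.025*z@e)
    return np.r_[.555,tcp],t
def plan(ths):
    s=r.sense();p=s["tool_pos"];Rn=R.from_euler("xyz",s["orientation"])
    print("t",round(s["time"],2),"pos",p.round(4),"F",s["ft_force"].round(1),"rpy",s["orientation"].round(3))
    for th in ths:
        g,t=hand(th);Rg=R.from_euler("z",np.pi/2)*R.from_euler("x",np.pi)*R.from_euler("y",t)
        print(round(th,2),g.round(4),"shift",(Rn.inv().apply(g-p)*1000).round(1),"turn",(Rn.inv()*Rg).as_rotvec().round(3))
        p=g;Rn=Rg
E
python3 - <<'E'
from h import *
plan(np.r_[-.1,0:1.13:.1])
E
```

```text
t 11.0 pos [0.5527 0.137  0.2055] F [ 0.5 -0.4  0.3] rpy [-3.133 -0.503  1.566]
-0.1 [0.555  0.1333 0.1876] shift [-11.8   2.4  14. ] turn [-0.007 -0.003 -0.004]
0.0 [0.555  0.1446 0.1848] shift [ 8.5 -0.   7.9] turn [0. 0. 0.]
0.1 [0.555  0.1559 0.1812] shift [ 8.3 -0.   8.5] turn [ 0.    -0.031  0.   ]
0.2 [0.555  0.1668 0.1766] shift [ 7.6 -0.   9.1] turn [-0.    -0.031  0.   ]
0.3 [0.555  0.1771 0.1708] shift [ 6.9 -0.   9.6] turn [ 0.    -0.031  0.   ]
0.4 [0.555  0.1868 0.1641] shift [ 6.2 -0.  10. ] turn [-0.    -0.031 -0.   ]
0.5 [0.555  0.1956 0.1564] shift [ 5.4 -0.  10.4] turn [ 0.    -0.031  0.   ]
0.6 [0.555  0.2036 0.1478] shift [ 4.6 -0.  10.7] turn [ 0.    -0.031 -0.   ]
0.7 [0.555  0.2107 0.1385] shift [ 3.8 -0.  11. ] turn [ 0.    -0.031  0.   ]
0.8 [0.555  0.2166 0.1286] shift [ 3.  -0.  11.2] turn [ 0.    -0.031  0.   ]
0.9 [0.555  0.2215 0.1182] shift [ 2.1 -0.  11.3] turn [ 0.    -0.031 -0.   ]
1.0 [0.555  0.2251 0.1087] shift [ 1.4 -0.  10. ] turn [-0.    -0.031 -0.   ]
1.1 [0.555  0.2277 0.0991] shift [ 0.8 -0.   9.9] turn [ 0.    -0.031 -0.   ]
```

{"op": "drive_tool", "data": {
  "motion": [
    [0,-6,2.4,9,0,0,0],
    [0,1,0,6,0,0,0],
    [0,2,0,4,0,0,0]
  ],
  "squeeze": 30
}}

```text
time: 11.38
tool_pos: [0.5569, 0.1433, 0.189]
orientation: [-3.138, -0.502, 1.567]
ft_force: [0.3, 0.6, 0.0]
gripper_width: -0.0
```

{"op": "drive_tool", "data": {
  "motion": [
    [0,3,0,3,0,0,0],
    [0,3,0,3,0,0,0]
  ]
}}

```text
time: 11.62
tool_pos: [0.5571, 0.1515, 0.1867]
orientation: [-3.139, -0.501, 1.567]
ft_force: [0.5, -2.1, -0.6]
gripper_width: 0.0001
```

{"op": "drive_tool", "data": {
  "motion": [
    [0,4,0,4,0,-0.015,0],
    [0,4,0,4,0,-0.015,0]
  ]
}}

```text
time: 11.88
tool_pos: [0.5573, 0.1621, 0.1831]
orientation: [-3.139, -0.469, 1.566]
ft_force: [0.4, -1.2, 0.6]
gripper_width: -0.0003
```

The handle moves with about 2 N, as described. Continuing.

{"op": "drive_tool", "data": {
  "motion": [
    [0,6,-0.5,9,0,-0.02,0],
    [0,6,-0.5,9,0,-0.02,0],
    [0,6,0,9,0,-0.025,0]
  ]
}}

```text
time: 12.25
tool_pos: [0.5569, 0.1923, 0.1664]
orientation: [-3.141, -0.4, 1.567]
ft_force: [0.5, -1.2, -0.5]
gripper_width: -0.0001
```

```bash
python3 - <<'E'
from h import *
plan(np.r_[.4:1.13:.1])
E
```

```text
t 12.25 pos [0.5569 0.1923 0.1664] F [ 0.5 -1.2 -0.5] rpy [-3.141 -0.4    1.567]
0.4 [0.555  0.1868 0.1641] shift [-6.  -1.9 -0. ] turn [ 0.001 -0.024 -0.003]
0.5 [0.555  0.1956 0.1564] shift [ 5.4 -0.  10.4] turn [ 0.    -0.031  0.   ]
0.6 [0.555  0.2036 0.1478] shift [ 4.6 -0.  10.7] turn [ 0.    -0.031 -0.   ]
0.7 [0.555  0.2107 0.1385] shift [ 3.8 -0.  11. ] turn [ 0.    -0.031  0.   ]
0.8 [0.555  0.2166 0.1286] shift [ 3.  -0.  11.2] turn [ 0.    -0.031  0.   ]
0.9 [0.555  0.2215 0.1182] shift [ 2.1 -0.  11.3] turn [ 0.    -0.031 -0.   ]
1.0 [0.555  0.2251 0.1087] shift [ 1.4 -0.  10. ] turn [ 0.    -0.031 -0.   ]
1.1 [0.555  0.2277 0.0991] shift [ 0.8 -0.   9.9] turn [ 0.    -0.031 -0.   ]
```

{"op": "drive_tool", "data": {
  "motion": [
    [0,2,-0.6,10,0,-0.03,0],
    [0,2,-0.6,10,0,-0.03,0],
    [0,1.5,-0.6,8,0,-0.03,0]
  ]
}}

```text
time: 12.62
tool_pos: [0.555, 0.2131, 0.1423]
orientation: [3.139, -0.308, 1.571]
ft_force: [-0.3, -0.9, 0.9]
gripper_width: 0.0
```

```bash
python3 - <<'E'
from h import *
plan(np.r_[.7:1.13:.1])
im,d=r.get_image("side");cv2.imwrite("pics/side8.png",cv2.resize(im[230:430,170:370],None,fx=3,fy=3))
E
```

```text
t 12.62 pos [0.555  0.2131 0.1423] F [-0.3 -0.9  0.9] rpy [ 3.139 -0.308  1.571]
0.7 [0.555  0.2107 0.1385] shift [-3.5  0.   2.9] turn [ 0.003 -0.026  0.001]
0.8 [0.555  0.2166 0.1286] shift [ 3.  -0.  11.2] turn [ 0.    -0.031  0.   ]
0.9 [0.555  0.2215 0.1182] shift [ 2.1 -0.  11.3] turn [ 0.    -0.031 -0.   ]
1.0 [0.555  0.2251 0.1087] shift [ 1.4 -0.  10. ] turn [ 0.    -0.031 -0.   ]
1.1 [0.555  0.2277 0.0991] shift [ 0.8 -0.   9.9] turn [ 0.    -0.031 -0.   ]
```

View pics/side8.png

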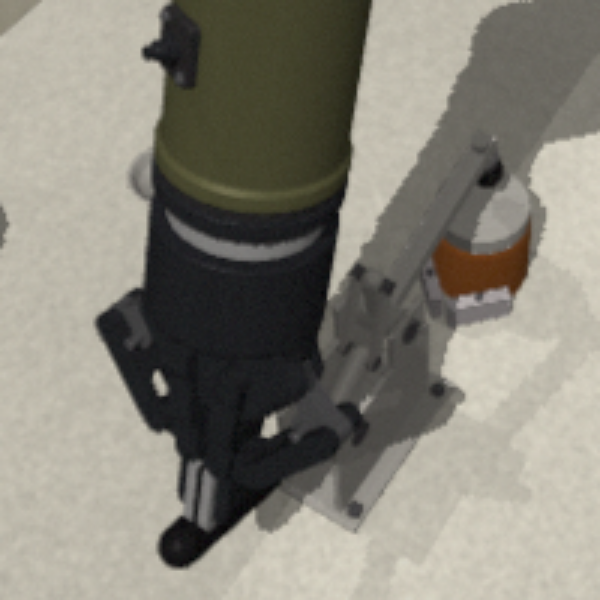

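The arm has swung down with its rubber tip (crop (490,170)) just above the lid, and the fingers rest on the grip. Now slower.

{"op": "drive_tool", "data": {
  "motion": [
    [0,0,0,7,0,-0.03,0],
    [0,0,0,7,0,-0.025,0]
  ]
}}

```text
time: 12.92
tool_pos: [0.5539, 0.2214, 0.1288]
orientation: [3.138, -0.254, 1.575]
ft_force: [-0.6, 0.9, 3.9]
gripper_width: 0.0002
```

{"op": "drive_tool", "data": {
  "motion": [
    [0,0,0,7,0,-0.02,0],
    [0,0,0,7,0,-0.02,0]
  ]
}}

```text
time: 13.18
tool_pos: [0.554, 0.2271, 0.1166]
orientation: [3.137, -0.214, 1.577]
ft_force: [-2.3, -1.3, 8.4]
gripper_width: 0.0001
```

{"op": "drive_tool", "data": {
  "motion": [
    [0,0,0,6,0,-0.02,0],
    [0,0,0,6,0,-0.02,0]
  ]
}}

```text
time: 13.42
tool_pos: [0.554, 0.2309, 0.1061]
orientation: [3.137, -0.172, 1.578]
ft_force: [-0.8, -0.0, 3.8]
gripper_width: -0.0003
```

{"op": "drive_tool", "data": {
  "motion": [
    [0,-0.5,0.3,5,0,-0.01,0]
  ]
}}

```text
time: 13.55
tool_pos: [0.554, 0.232, 0.101]
orientation: [3.137, -0.162, 1.578]
ft_force: [-1.1, 0.4, 1.1]
gripper_width: 0.0003
```

{"op": "drive_tool", "data": {
  "motion": [
    [0,-0.5,0.3,4,0,0,0]
  ]
}}

```text
time: 13.68
tool_pos: [0.5542, 0.2324, 0.0964]
orientation: [3.137, -0.162, 1.579]
ft_force: [0.5, 0.6, 0.2]
gripper_width: 0.0001
```

{"op": "drive_tool", "data": {
  "motion": [
    [0,-0.5,0.3,3,0,0,0]
  ]
}}

```text
time: 13.8
tool_pos: [0.5547, 0.2324, 0.0942]
orientation: [3.137, -0.162, 1.578]
ft_force: [-6.4, -2.8, 21.9]
gripper_width: -0.0003
```

On the stop: 22 N at that step. I'll hold around 18 N.

{"op": "drive_tool", "data": {
  "motion": [
    [0,0,0,2,0,0,0]
  ]
}}

```text
time: 13.92
tool_pos: [0.5548, 0.2325, 0.0942]
orientation: [3.138, -0.161, 1.578]
ft_force: [-9.3, -5.5, 21.6]
gripper_width: -0.0
```

{"op": "drive_tool", "data": {
  "motion": [
    [0,0,0,2.2,0,0,0],
    [0,0,0,2.2,0,0,0]
  ]
}}

```text
time: 14.18
tool_pos: [0.5548, 0.2325, 0.0943]
orientation: [3.139, -0.16, 1.577]
ft_force: [-7.2, -3.9, 18.2]
gripper_width: -0.0
```

{"op": "drive_tool", "data": {
  "motion": [
    [0,0,-0.3,2.2,0,0,0],
    [0,0,-0.3,2.2,0,0,0],
    [0,0,-0.2,2.1,0,0,0]
  ]
}}

```text
time: 14.55
tool_pos: [0.5547, 0.2326, 0.0944]
orientation: [3.138, -0.158, 1.575]
ft_force: [-6.7, -3.1, 15.8]
gripper_width: 0.0002
```

```bash
python3 - <<'E'
from h import *
s=r.sense();print(s["time"],s["tool_pos"],s["ft_force"],s["orientation"])
im,d=r.get_image("side");cv2.imwrite("pics/side9.png",cv2.resize(im[230:430,170:370],None,fx=3,fy=3))
E
```

```text
14.55 [0.55473784 0.23255313 0.09437872] [-6.68926572 -3.05201877 15.81931407] [ 3.13825254 -0.15814367  1.57512174]
```

View pics/side9.png

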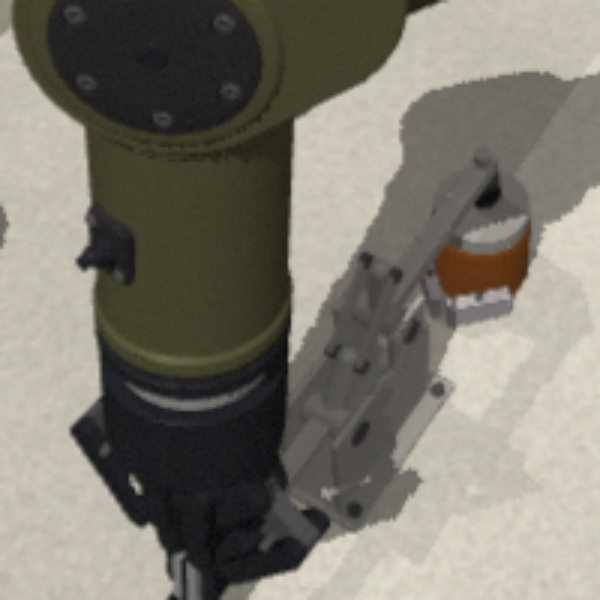

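The handle is level, the spindle sits on the lid (crop (488,195)), and 16–22 N was held for over 0.7 s. I back off straight up.

{"op": "drive_tool", "data": {
  "motion": [
    [0,0,0,-5,0,0,0],
    [0,0,0,-25,0,0,0],
    [0,0,0,-50,0,0,0],
    [0,0,0,-60,0,0,0],
    [0,-30,0,-50,0,0,0],
    [0,40,0,-30,0,0,0],
    [0,60,0,0,0,0,0],
    [0,60,0,0,0,0,0],
    [0,0,0,0,0,0,0]
  ]
}}

```text
time: 15.72
tool_pos: [0.5578, 0.3212, 0.336]
orientation: [3.139, -0.158, 1.562]
ft_force: [-0.1, -0.1, -0.9]
gripper_width: 0.0004
```

```bash
python3 - <<'E'
from h import *
s=r.sense();print(s["time"],s["tool_pos"],s["ft_force"])
for n in("side","top"):
    im,d=r.get_image(n);np.savez(f"{n}10.npz",im=im,d=d)
    im,P=cloud(n,f"{n}10.npz");Q=P.reshape(-1,3);g=im.reshape(-1,3)
    m=(abs(Q[:,0]-.555)<.03)&(Q[:,1]>.16)&(Q[:,1]<.27)&(Q[:,2]>.03)&(Q[:,2]<.12)&(g.max(1)<45)
    S=Q[m];print(n,"grip",len(S),S.mean(0).round(4),S.min(0).round(3),S.max(0).round(3), np.polyfit(S[:,1],S[:,2],1) if len(S)>9 else "")
    m=(np.hypot(Q[:,0]-.555,Q[:,1]+.034)<.04)&(Q[:,2]>.06)&(Q[:,2]<.069)
    S=Q[m];(cx,cy),rr=cv2.minEnclosingCircle((S[:,:2]*1000).astype(np.float32));print(" lid",cx,cy,rr,len(S))
    for k,(x,y,Rr) in dict(ram=(.533,-.389,.06),egg=(.461,-.222,.05)).items():
        m=(np.hypot(Q[:,0]-x,Q[:,1]-y)<Rr)&(Q[:,2]>.035);S=Q[m]
        if len(S): (cx,cy),rr=cv2.minEnclosingCircle((S[:,:2]*1000).astype(np.float32));print(" ",k,cx,cy,rr)
    cv2.imwrite(f"pics/{n}10.png",im)
E
```

```text
15.725 [0.55784728 0.32115136 0.33603754] [-0.13370479 -0.05872018 -0.89778748]
side grip 725 [0.556  0.2217 0.0682] [0.548 0.179 0.058] [0.566 0.261 0.074] [-0.00708463  0.06972817]
 lid 555.6494750976562 -32.94401550292969 29.335983276367188 421
  ram 532.9906005859375 -388.4345703125 39.427833557128906
  egg 460.6650390625 -221.07606506347656 26.349021911621094
top grip 427 [0.5569 0.217  0.0675] [0.548 0.179 0.061] [0.566 0.257 0.074] [0.00331442 0.0668205 ]
 lid 555.4833984375 -34.8429069519043 28.630111694335938 612
  ram 533.149169921875 -389.5038757324219 38.12715530395508
  egg 460.8300476074219 -222.7024688720703 25.368061065673828
```

View pics/side10.png

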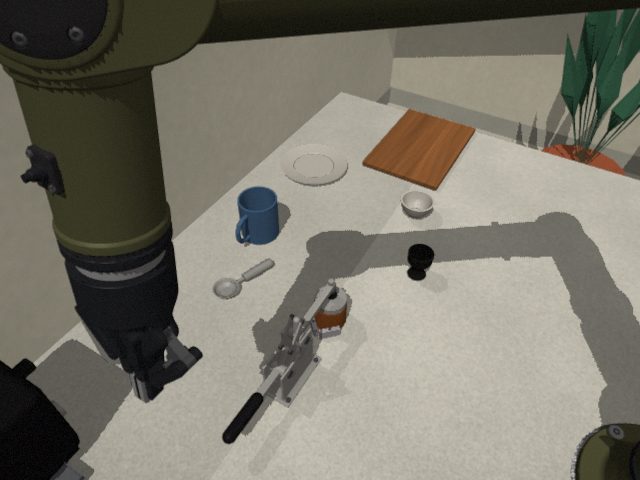

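View pics/top10.png

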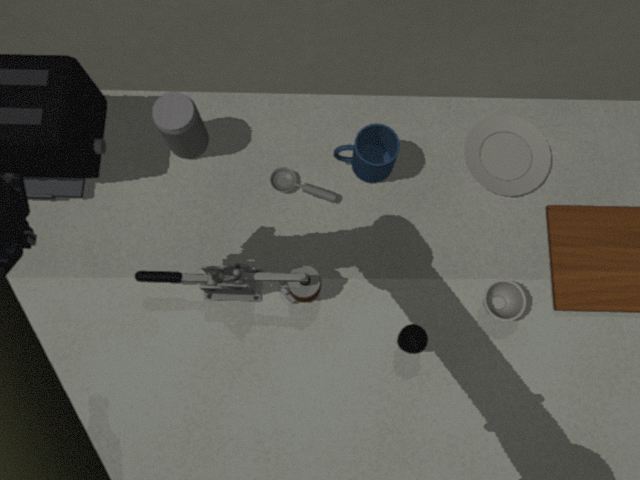

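The handle stays level with a slope of about 0, the lid is home, the bystanders haven't moved and the robot is clear. Handing in.

```bash
python3 -c "
from workcell import r
r.hand_in();s=r.sense();print(s['time'],s['ft_force'])"
```

```text
the job is handed in; nothing more can be done
the job is handed in; nothing more can be done
```

The job is done and handed in at about 16 s of the 72 s allowed. No verdict is reported.

**What I did:**
- I gripped the pot and moved it to the V fence, sliding it or carrying it just clear of the flap, and pressed it home with about 8 N. Then I opened the jaws and backed out.
- With closed fingers I pushed the handle down. The push peaked at about 8 N and fell as the handle passed over-centre. I then pressed it onto its stop with 16–22 N on the vertical wrist reading for about 0.75 s, and drew away.

**Last checks, all from pictures taken after I let go:**
- **Handle:** level to within 0.01 rad in both cameras, so it stays locked, and the spindle sits on the lid.
- **Pot:** lid centre at about (0.5555, -0.034) m, within about 1 mm of the fence's measured home.
- **Bystanders:** the ramekin and egg cup measured within about 1 mm of where they started. The teaspoon I only judged by eye, and it looks unmoved.
- **Robot:** wrist force is near zero, so it is touching nothing.

**What disagreed or could not be checked:**
- While pressing the stop there was a sideways force of 7–9 N. The total push peaked at about 24 N at the readings, below the 30 N limit.
- The side camera puts the lid about 2 mm further along y than the top camera. That is within calibration.
- The spindle's force on the lid could not be measured directly.

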